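Sweep the offcuts off the work board into the scrap tray

TASK

Clear the three small dark wooden offcuts (a block, a dowel slice and an L-shaped piece) off the thick work board: with the fingertips, sweep each one along the board and over its end, so that it drops into the open scrap tray standing against that end. Only push them gently, do not pinch or lift them, and leave the hand plane, wax tin, glue bottle and mallet where they are.

Things in the scene. Friction and masses are not known exactly. Their poses are not given: they have to be found in the camera images.
- board: The thick beech work board lying fixed on the bench: 320 mm along its own x, 340 mm along its own y, 55 mm high, so its top is 55 mm above the bench. Origin at the centre of its underside. Its y axis runs between the two ends, at y = +170 mm and y = -170 mm; the scrap tray stands against one of them; z is up. It may be turned by up to 0.2 rad.
- tray: The open, empty plywood scrap tray, fixed against one end (+y or -y end, it varies) of the board with a 1 mm gap: 210 mm along x, 130 mm along y outside, walls and floor 6 mm thick, rim 45 mm above the bench and so 10 mm below the board's top. Origin at the centre of its underside; axes parallel to the board's. It may be offset up to 20 mm along the board's x.
- case: A shut, flat wooden tool case with a lid, of the tray's outline (210 x 130 x 45 mm), fixed against the board's other end. Not part of the job. Origin at the centre of its underside, axes parallel to the board's.
- block: Offcut: a loose dark wooden block, 36 mm (x) by 22 mm (y) by 20 mm high, about 14 g, lying on the board's top. Origin at its centre.
- disc: Offcut: a loose dark wooden dowel slice lying flat on the board's top, 30 mm across, 22 mm high, about 14 g. Origin at its centre.
- ell: Offcut: a loose dark wooden L-shaped piece 20 mm high, about 14 g, lying on the board's top. Origin near the middle of its 38 mm (x) by 30 mm (y) outline: a 38 x 14 mm bar at y = -15 to -1 mm, and a 16 mm wide foot at x = -19 to -3 mm that reaches y = +15 mm.
- plane: Bystander: a hand plane, loose, 44 mm (x) by 160 mm (y) and about 52 mm high, standing on the board's top along its far (+x) edge. Origin at the centre of its sole.
- tin: Bystander: a round metal wax tin, loose, 50 mm across and 22 mm high, standing on the board's top by its near (-x) edge. Origin at the centre of its underside.
- glue: Bystander: a white glue bottle 56 mm across and 150 mm tall, standing loose on the bench to the robot's right. Origin at the centre of its underside.
- mallet: Bystander: a wooden mallet lying loose on the bench to the robot's left, beyond the board, 300 mm long and 70 mm high; handle towards its own -x, head centred 100 mm along its +x. Origin on its underside.

How it is judged:
By the outcome, as a careful person would: the job done as asked, in the order asked, and still so for the second after the job is handed in, with the robot touching nothing.
It also fails if it takes over 67 s, if anything falls off the work surface, if the arm or the gripper's body presses on something with over 40 N, if the wrist force passes 120 N, or if a joint passes its speed limit or range.

ROBOT

A 6-joint arm with a two-finger parallel gripper is mounted at the origin on the work surface. World frame = base frame: x ahead of the robot, y to its left, z up, the work surface at z = 0. Lengths are in mm, angles in rad, forces in N, time in s.
With the tool pointing down it reaches from about 250 to 725 mm from the base axis. Payload 9.7 kg.
Tool frame: the origin (TCP) lies on the centre line of the jaws, within the pads' length; the fingertips stand 14 mm ahead of it and the grasp point (between the pads) lies 5 mm behind it; z points along the fingers, y is the line along which they close (so a half turn about z gives the same grasp; the last joint's range is limited). The gripper opens to 85 mm and grips with 20 to 120 N. Pads are 22 mm wide; open, the fingers measure 114 mm over their backs; the gripper's body (76 mm by 85 mm) begins 54 mm behind the grasp point. The pads swing forward as they close: fully open they stand 13 mm farther back than shut.
Start: joints at [1.219, 0.087, 0.176, 1.66, 0, 1.571], TCP at [189.521, 516.313, 245.284] pointing down, gripper open.
Joint ranges: [-3.13, 3.13], [-0.85, 1.81], [-1.15, 1.24], [-2.2, 2.28], [-1.44, 1.52], [-3.14, 3.14]. Speed limits (rad/s): [2.22, 2.22, 2.57, 3.14, 3.14, 3.14].

INTERFACE

Orientations are given as a 3x3 rotation matrix whose columns are the frame's x, y, z axes.
In Python, from plant import monitor, vision, r gives the robot as it stands.
- The arm moves only by the tool step_arm, never from a script. Its argument "rows" is one flat list of numbers, 7 for each row, row after row: the shift along the tool's x, y, z scaled (see below), then the turn, a rotation vector about the tool's x, y, z scaled (see below), then the finger opening in mm, from 0 to 85.4. A call has exactly 5 rows; each row shifts and turns the commanded pose from where the row before left it, along the tool's axes as they then stand; what a row does not reach is not made up. The controller multiplies each number of a shift by 500 mm and each number of a turn by 120 degrees. A row lasts 1/8 s, in which the tool goes at most 62.5 mm and 10.7 degrees, less where a joint would pass 70% of its speed; a pose out of reach is approached as far as the arm can. A call with a number of a shift or a turn outside -1 to 1 is refused whole. A call with a gripper value outside its range is refused whole. The fingers move at their own pace and stop on an object; "newtons" is the grip in N (left out, the last holds). Time passes only in rows, so rows that do not move let the fingers close, or fill a call up. It gives the time, the measured TCP pose, the force, the opening and the grip force at its end, in the units of the state.
- monitor.read_state(): the state, without advancing time (a new reading comes with each control period).
- vision.read_camera(name): name is "scene" or "top" or "wrist"; returns a dict with "frame" (420x560x3 uint8, red, green, blue), "intrinsics" (3x3 intrinsics, pixels), "view" (4x4, takes a point from world to camera coordinates); the wrist camera has in their place "tool_from_camera" (4x4, takes a point from camera to tool coordinates, whose origin is the TCP and whose axes are the flange's). Camera axes: x right, y down, z forward; pixel columns grow to the right and rows downward; lengths in mm; the calibration is good to about 2 mm. The wrist camera is an equidistant fisheye: a pixel r from the principal point sees the ray r / f radians off the axis. A picture is of the moment at which its call begins: read the wrist's pose just before it. There is no depth.
- r.sign_off(): hands the job in; it is judged then, once.
The state is a dict: "time": time; "joint_pos": joint angles; "qvel": joint speeds; "effort": joint torques, N m; "tool_pos": TCP position; "tool_rot": TCP orientation; "wrist_force": force on the tool from outside, world axes, zero at the start; "wrist_torque": the same for the moment, N m; "opening": finger opening in mm; "gripper_force": force on a finger pad.
Only numpy, scipy, OpenCV 4.12 (cv2) and the standard library are available. Lean on these libraries where they do the work, as an engineer would, in place of code of your own. Each camera call takes 0.05 s, during which the arm holds its last target. There are 200 camera calls.

## Working session

There is one attempt and no reset: what is moved stays moved. The work goes in short steps, Python scripts to look and compute and a tool call to move; the robot and the scene stay as the last step left them, time stands still between calls to the robot, and variables do not carry over. Pictures are saved under pics/ and viewed, at most 10 in all, crops included, and the job is handed in when it is done.

Besides the shell and the picture viewer there is one more tool, called after "Call:" by a JSON object that holds its "method" and its "body". step_arm: Moves the arm, as the interface text tells. Its arguments: {"type":"object","properties":{"rows":{"type":"array","items":{"type":"number"}},"newtons":{"type":"number"}},"required":["rows"]}

```bash
mkdir -p pics; ls; python3 - <<'E'
from plant import monitor, vision, r
import cv2,numpy as np
s=monitor.read_state();print(s)
for n in("top","scene"):
    d=vision.read_camera(n);cv2.imwrite(f"pics/{n}0.png",d["frame"][:,:,::-1]);print(n,d["intrinsics"].tolist(),np.round(d["view"],4).tolist())
    np.savez(f"{n}0.npz",**d)
E
```

```text
pics
{'time': 0.0, 'joint_pos': array([ 1.21900690e+00,  8.74549708e-02,  1.75115442e-01,  1.65980054e+00,
       -1.46835296e-05,  1.57079935e+00]), 'qvel': array([-0.00043581,  0.00064361, -0.00051904, -0.00075905,  0.00050855,
        0.00072373]), 'effort': array([ 3.58359648e-03, -5.20388818e+01,  4.64802074e+01,  1.65407202e-02,
        6.48153446e-05, -1.30396845e-06]), 'tool_pos': array([189.44677301, 516.11106863, 244.57627366]), 'tool_rot': array([[-9.38756582e-01,  3.44580729e-01, -4.49238804e-04],
       [ 3.44581022e-01,  9.38755727e-01, -1.26650462e-03],
       [-1.46875841e-05, -1.34373871e-03, -9.99999097e-01]]), 'wrist_force': array([ 0.01601013, -0.64288593,  0.19187993]), 'wrist_torque': array([-0.01152234,  0.012026  , -0.06255833]), 'gripper_force': 0.0, 'opening': 85.55588337927975}
top [[407.47353683675385, 0.0, 273.7973605674293], [0.0, 407.47353683675385, 211.11686181801696], [0.0, 0.0, 1.0]] [[-0.0205, -0.9997, 0.0161, 16.0457], [-0.9835, 0.0173, -0.18, 580.6319], [0.1797, -0.0196, -0.9835, 1178.2217], [0.0, 0.0, 0.0, 1.0]]
scene [[469.5241037831522, 0.0, 280.8794774006574], [0.0, 469.5241037831522, 199.80446209676765], [0.0, 0.0, 1.0]] [[-0.0512, 0.9987, -0.0073, 17.5638], [0.8329, 0.0387, -0.552, -433.0911], [-0.551, -0.0343, -0.8338, 1544.7377], [0.0, 0.0, 0.0, 1.0]]
```

View pics/top0.png

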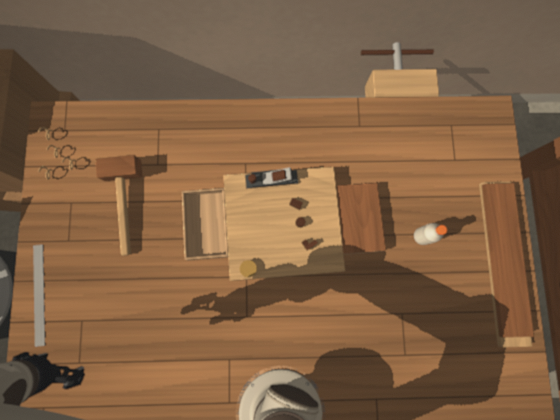

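View pics/scene0.png

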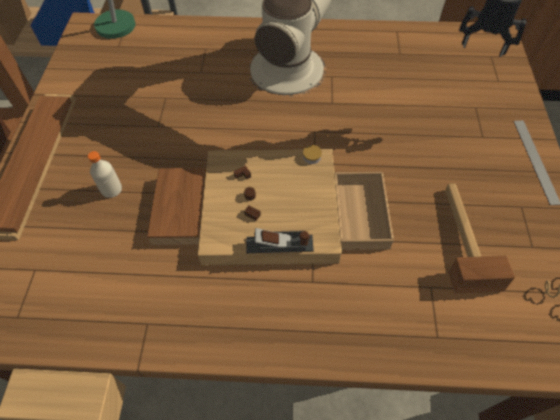

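The tray is at the +y end (top image, left, about (205,223)). The offcuts are at about (296,203), (301,222) and (310,243), the plane at (272,178) and the tin at (248,268). Next I'll measure them.

```bash
cat > h.py <<'E'
import cv2,numpy as np
def ray(d,uv,z):
    K=d["intrinsics"];V=d["view"];R=V[:3,:3];t=V[:3,3]
    uv=np.atleast_2d(uv).astype(float);c=-R.T@t
    w=(np.c_[uv,np.ones(len(uv))]@np.linalg.inv(K).T)@R
    return (c+w*((z-c[2])/w[:,2])[:,None])[:,:2]
def proj(d,p):
    q=d["view"]@np.append(p,1);q=d["intrinsics"]@q[:3];return q[:2]/q[2]
def dark(d,box,th=75):
    f=d["frame"];m=np.zeros(f.shape[:2],np.uint8);x0,y0,x1,y1=box
    m[y0:y1,x0:x1]=(f[y0:y1,x0:x1].max(2)<th)*255
    n,l,st,c=cv2.connectedComponentsWithStats(m)
    return [(st[i,4],st[i,:4],c[i],l==i) for i in range(1,n) if st[i,4]>15]
E
python3 - <<'E'
from h import *
for n,b,crop in(("top",(235,188,335,258),(175,160,350,285)),("scene",(225,158,290,228),(195,140,400,270))):
    d=dict(np.load(n+"0.npz"))
    for a,s,c,m in dark(d,b,100): print(n,a,s,c.round(1),ray(d,c,68).round(0))
    x0,y0,x1,y1=crop
    cv2.imwrite(f"pics/{n}crop.png",cv2.resize(d["frame"][y0:y1,x0:x1,::-1],None,fx=4 if n=="top" else 3.9,fy=4 if n=="top" else 3.9,interpolation=cv2.INTER_CUBIC))
E
```

```text
top 88 [291 199  12  10] [296.6 203.1] [[601. -64.]]
top 66 [296 218  10   9] [300.8 221.8] [[544. -74.]]
top 77 [303 240  15   9] [309.9 243.7] [[479. -99.]]
scene 404 [225 158  26  22] [236.9 167.8] [[ 469. -109.]]
scene 135 [237 188  18  13] [248.1 194.3] [[552. -72.]]
scene 209 [239 206  21  16] [249.6 214.2] [[611. -63.]]
```

View pics/topcrop.png

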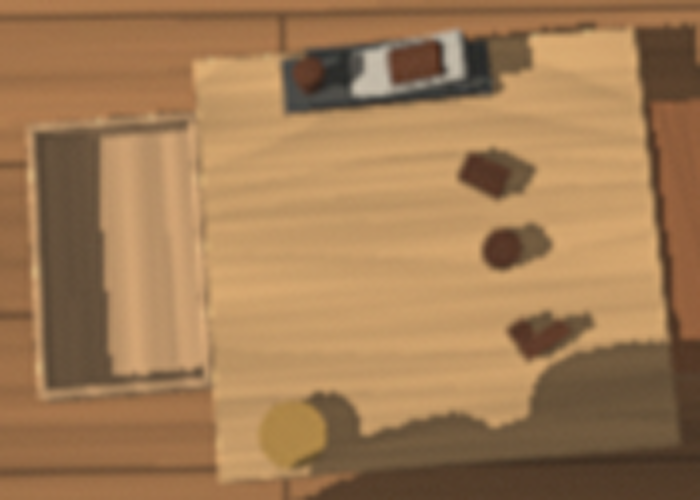

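View pics/scenecrop.png

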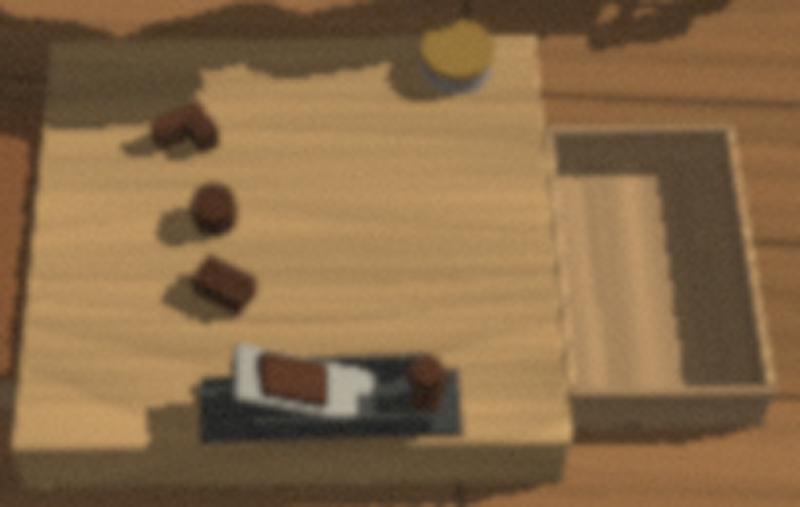

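Both crops show the offcuts lying in a row near the case end. The board corners in the top crop are (195,60), (635,30), (680,443) and (218,480), and the tin is at (292,433). I'll convert these to world and board coordinates.

```bash
python3 - <<'E'
from h import *
d=dict(np.load("top0.npz"));e=dict(np.load("scene0.npz"))
T=lambda p,z:ray(d,(np.atleast_2d(p)+.5)/4-.5+[175,160],z)
S=lambda p,z:ray(e,(np.atleast_2d(p)+.5)/3.9-.5+[195,140],z)
b=T([(195,60),(635,30),(680,443),(218,480)],55);print("board",b.round(),[np.linalg.norm(b[i]-b[(i+1)%4]).round() for i in range(4)])
bs=S([(570,443),(15,447),(50,37),(537,36)],55);print("boardS",bs.round(),[np.linalg.norm(bs[i]-bs[(i+1)%4]).round() for i in range(4)])
c=(b.mean(0)+bs.mean(0))/2
ang=np.mean([np.arctan2(*(q*[-1,1])) for B in(b,bs) for q in(B[0]-B[1],B[3]-B[2])]);print("c",c,"ang",ang)
R=np.array([[np.cos(ang),-np.sin(ang)],[np.sin(ang),np.cos(ang)]])
def sh(n,a,bb): 
    print(n,"top",a.round().tolist(),((a-c)@R).round().tolist(),"\n   scene",bb.round().tolist(),((bb-c)@R).round().tolist())
sh("block",T((484,172),75),S((227,280),75))
sh("disc",T((502,248),77),S((214,203),77))
sh("ell",T([(510,328),(532,358),(585,330)],75),S([(152,125),(195,103),(217,128),(217,145),(183,125)],75))
sh("tin",T((292,433),77),S((457,48),77))
sh("tray",T([(28,125),(190,118),(207,383),(43,398)],45),S([(770,388),(570,388),(555,128),(735,128)],45))
sh("plane near edge",T([(285,112),(495,92)],60),S([(460,357),(200,380)],75))
E
```

```text
board [[ 697.  157.]
 [ 715. -181.]
 [ 399. -200.]
 [ 379.  140.]] [np.float64(339.0), np.float64(316.0), np.float64(340.0), np.float64(318.0)]
boardS [[ 700.  160.]
 [ 719. -175.]
 [ 399. -198.]
 [ 383.  143.]] [np.float64(336.0), np.float64(321.0), np.float64(342.0), np.float64(318.0)]
c [548.87247492 -19.33560921] ang 0.05417276266602083
block top [[601.0, -60.0]] [[50.0, -44.0]] 
   scene [[606.0, -55.0]] [[55.0, -38.0]]
disc top [[544.0, -72.0]] [[-8.0, -52.0]] 
   scene [[550.0, -68.0]] [[-2.0, -48.0]]
ell top [[484.0, -76.0], [462.0, -91.0], [482.0, -131.0]] [[-67.0, -53.0], [-90.0, -67.0], [-73.0, -107.0]] 
   scene [[487.0, -115.0], [468.0, -88.0], [488.0, -71.0], [502.0, -70.0], [486.0, -94.0]] [[-67.0, -92.0], [-85.0, -64.0], [-64.0, -49.0], [-50.0, -48.0], [-66.0, -71.0]]
tin top [[411.0, 84.0]] [[-132.0, 111.0]] 
   scene [[414.0, 87.0]] [[-129.0, 113.0]]
tray top [[650.0, 285.0], [653.0, 162.0], [451.0, 149.0], [442.0, 270.0]] [[117.0, 299.0], [114.0, 175.0], [-89.0, 173.0], [-91.0, 295.0]] 
   scene [[651.0, 286.0], [657.0, 162.0], [455.0, 156.0], [449.0, 278.0]] [[118.0, 299.0], [118.0, 175.0], [-84.0, 180.0], [-83.0, 303.0]]
plane near edge top [[653.0, 88.0], [666.0, -71.0]] [[110.0, 102.0], [114.0, -58.0]] 
   scene [[655.0, 92.0], [678.0, -65.0]] [[112.0, 106.0], [127.0, -53.0]]
```

Call:
{"method": "step_arm", "body": {"rows": [-0.096,-0.07,0,0,0,0,10,-0.096,-0.07,0,0,0,0,10,-0.096,-0.07,0,0,0,0,10,-0.096,-0.07,0,0,0,0,10,-0.096,-0.07,0,0,0,0,10], "newtons": 20}}

```text
time: 0.72
tool_pos: [355.1, 267.6, 245.1]
tool_rot: [[-0.939, 0.344, 0.0], [0.344, 0.939, -0.0], [-0.0, -0.0, -1.0]]
wrist_force: [0.0, 1.9, -0.3]
opening: 10.0
gripper_force: 0.0
```

Call:
{"method": "step_arm", "body": {"rows": [-0.096,-0.07,0,0,0,0,10,-0.096,-0.07,0,0,0,0,10,-0.096,-0.07,0,0,0,0,10,-0.096,-0.07,0,0,0,0,10,-0.096,-0.07,0,0,0,0,10]}}

```text
time: 1.35
tool_pos: [520.2, 20.4, 245.1]
tool_rot: [[-0.939, 0.345, -0.0], [0.345, 0.939, 0.0], [0.0, 0.0, -1.0]]
wrist_force: [0.6, 0.3, -0.4]
opening: 10.2
gripper_force: 0.0
```

Call:
{"method": "step_arm", "body": {"rows": [0,0,0,0,0,0.08,10,0,0,0,0,0,0.08,10,0,0,0,0,0,0.08,10,0,0,0,0,0,0.08,10,0,0,0,0,0,0.08,10]}}

```text
time: 1.98
tool_pos: [519.4, 22.3, 244.9]
tool_rot: [[-0.367, 0.93, -0.001], [0.93, 0.367, -0.0], [0.0, -0.001, -1.0]]
wrist_force: [0.3, -0.2, -0.0]
opening: 10.0
gripper_force: 0.0
```

```bash
cat > g.py <<'E'
# python3 g.py bx by z : remaining shift (scaled) to board-frame TCP target
import sys,numpy as np
from plant import monitor
s=monitor.read_state();p=s["tool_pos"];R=s["tool_rot"];a=.054
B=np.array([[np.cos(a),-np.sin(a)],[np.sin(a),np.cos(a)]]);c=np.array([549,-19.])
print("t",s["time"],"p",p.round(1),"board",(B.T@(p[:2]-c)).round(1),"open",round(s["opening"],1),"F",s["wrist_force"].round(1),"j",s["joint_pos"].round(2))
yaw=np.arctan2(R[1,1],R[0,1]);print("turn z",np.rad2deg(yaw-a)/120, "tilt",R[:,2].round(4))
for i in range(1,len(sys.argv),3):
    t=np.array(sys.argv[i:i+3],float);w=np.append(c+B@t[:2],t[2])-p
    W=np.array([[-np.sin(a),np.cos(a),0],[np.cos(a),np.sin(a),0],[0,0,-1]])
    print("shift after turn",(W@w/500).round(4),"now",(R.T@w/500).round(4))
E
python3 g.py 53 -95 110
```

```text
t 1.975 p [519.4  22.3 244.9] board [-27.3  42.9] open 10.0 F [ 0.3 -0.2 -0. ] j [0.04 0.02 0.1  1.66 0.   1.24]
turn z 0.15358762971923598 tilt [-8.e-04 -0.e+00 -1.e+00]
shift after turn [-0.2757  0.1607  0.2698] now [-0.3125  0.0655  0.2696]
```

Call:
{"method": "step_arm", "body": {"rows": [0,0,0,0,0,0.0768,10,0,0,0,0,0,0.0768,10,-0.092,0.0535,0.05,0,0,0,10,-0.092,0.0535,0.05,0,0,0,10,-0.092,0.0535,0.05,0,0,0,10]}}

```text
time: 2.6
tool_pos: [608.5, -111.9, 169.2]
tool_rot: [[-0.06, 0.998, -0.0], [0.998, 0.06, 0.0], [0.0, -0.0, -1.0]]
wrist_force: [-0.2, -0.6, -0.9]
opening: 10.0
gripper_force: 0.0
```

```bash
python3 g.py 53 -95 90; python3 - <<'E'
from plant import vision
import cv2,numpy as np
for n in("top","wrist"):
    d=vision.read_camera(n);cv2.imwrite(f"pics/{n}1.png",d["frame"][:,:,::-1])
print(d["intrinsics"],d["tool_from_camera"].round(3))
E
```

```text
t 2.6 p [ 608.5 -111.9  169.2] board [ 54.4 -96. ] open 10.0 F [-0.2 -0.6 -0.9] j [-0.18  0.24  0.2   1.53  0.    1.33]
turn z 0.0028065801308458115 tilt [-1.e-04  1.e-04 -1.e+00]
shift after turn [ 0.002  -0.0028  0.1585] now [ 0.002  -0.0027  0.1585]
[[325.1922621    0.         278.61380137]
 [  0.         325.1922621  211.56771552]
 [  0.           0.           1.        ]] [[-0.00000e+00 -9.63000e-01 -2.70000e-01  6.87180e+01]
 [ 1.00000e+00  0.00000e+00 -1.00000e-03  1.55000e-01]
 [ 1.00000e-03 -2.70000e-01  9.63000e-01 -1.28046e+02]
 [ 0.00000e+00  0.00000e+00  0.00000e+00  1.00000e+00]]
```

View pics/wrist1.png

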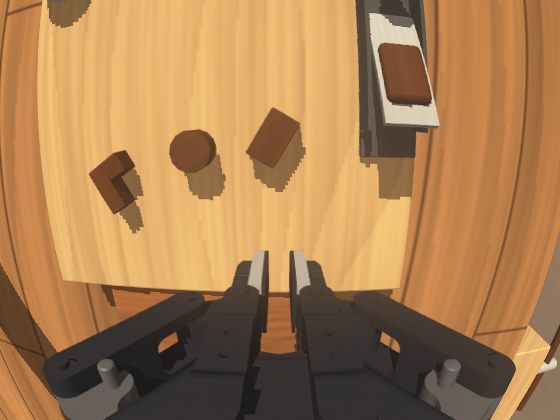

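The wrist view is clear: block top at (273,138), disc top at (190,149), ell around (110,180), fingertips at (260..298,252). The fingertip rays fit a tip about 10–14 mm ahead of the TCP. I'll refine the offcut positions from this view.

```bash
cat > w.py <<'E'
import numpy as np
def wray(px,d,p,R,z):
    K=d["intrinsics"];T=d["tool_from_camera"];out=[]
    for u in np.atleast_2d(px).astype(float):
        q=u-K[:2,2];r=np.hypot(*q);th=r/K[0,0]
        v=np.append(q/max(r,1e-9)*np.sin(th),np.cos(th))
        v=R@T[:3,:3]@v;o=p+R@T[:3,3];out.append((o+v*(z-o[2])/v[2])[:2])
    a=.054;B=np.array([[np.cos(a),-np.sin(a)],[np.sin(a),np.cos(a)]])
    return (np.array(out)-[549,-19])@B
E
python3 - <<'E'
from w import *
from plant import monitor,vision
s=monitor.read_state();d=vision.read_camera("wrist")
f=lambda px,z:print(wray(px,d,s["tool_pos"],s["tool_rot"],z).round(0).tolist())
f([(273,107),(299,124),(274,168),(247,151)],75)
f([(190,149),(169,150),(213,150)],77)
f([(90,178),(124,151),(134,164),(115,178),(128,204),(114,213)],75)
f([(362,157),(358,90)],55); f([(62,279),(402,290)],55); f([(90,0),(45,0)],55)
E
```

```text
[[49.0, -19.0], [67.0, -30.0], [50.0, -60.0], [32.0, -48.0]]
[[-7.0, -46.0], [-22.0, -46.0], [9.0, -47.0]]
[[-92.0, -64.0], [-59.0, -45.0], [-51.0, -55.0], [-69.0, -65.0], [-60.0, -85.0], [-73.0, -92.0]]
[[115.0, -54.0], [111.0, -4.0]]
[[-161.0, -166.0], [161.0, -167.0]]
[[-105.0, 87.0], [-158.0, 101.0]]
```

Call:
{"method": "step_arm", "body": {"rows": [0,0,0.04,0,0,0,10,0,0,0.04,0,0,0,10,0,0,0.04,0,0,0,10,0,0,0.04,0,0,0,10,0,0,0.015,0,0,0,10]}}

```text
time: 3.38
tool_pos: [607.2, -109.7, 82.4]
tool_rot: [[-0.06, 0.998, -0.001], [0.998, 0.06, 0.0], [0.0, -0.001, -1.0]]
wrist_force: [0.0, 0.1, 0.3]
opening: 10.0
gripper_force: 0.0
```

Call:
{"method": "step_arm", "body": {"rows": [0,-0.007,0.006,0,0,0,10,0,0,0.006,0,0,0,10,0.02,0,0,0,0,0,10,0.03,0,0,0,0,0,10,0.03,0,0,0,0,0,10]}}

```text
time: 4.0
tool_pos: [602.0, -69.6, 77.0]
tool_rot: [[-0.06, 0.998, 0.0], [0.998, 0.06, 0.0], [0.0, 0.0, -1.0]]
wrist_force: [1.4, 0.3, 0.4]
opening: 9.9
gripper_force: 0.1
```

```bash
python3 g.py 49 185 76
```

```text
t 4.0 p [602.  -69.6  77. ] board [ 50.2 -53.4] open 9.9 F [1.4 0.3 0.4] j [-0.12  0.22  0.    1.35  0.    1.4 ]
turn z 0.0027911472311922046 tilt [ 3.e-04  1.e-04 -1.e+00]
shift after turn [ 0.4768 -0.0024  0.002 ] now [4.768e-01 4.000e-04 2.100e-03]
```

Call:
{"method": "step_arm", "body": {"rows": [0.032,0,0,0,0,0,10,0.032,0,0,0,0,0,10,0.032,0,0,0,0,0,10,0.032,0,0,0,0,0,10,0.032,0,0,0,0,0,10]}}

```text
time: 4.62
tool_pos: [597.1, 10.0, 76.8]
tool_rot: [[-0.06, 0.998, 0.0], [0.998, 0.06, 0.0], [0.0, 0.0, -1.0]]
wrist_force: [-0.5, -0.7, 0.5]
opening: 10.1
gripper_force: 0.0
```

Call:
{"method": "step_arm", "body": {"rows": [0.032,0,0,0,0,0,10,0.032,0,0,0,0,0,10,0.032,0,0,0,0,0,10,0.032,0,0,0,0,0,10,0.032,0,0,0,0,0,10]}}

```text
time: 5.25
tool_pos: [592.4, 89.9, 76.8]
tool_rot: [[-0.059, 0.998, 0.0], [0.998, 0.059, 0.0], [0.0, 0.0, -1.0]]
wrist_force: [0.0, 0.2, 0.3]
opening: 9.8
gripper_force: 0.0
```

```bash
python3 g.py 49 185 76; python3 - <<'E'
from plant import vision
import cv2
d=vision.read_camera("wrist");cv2.imwrite("pics/w2.png",d["frame"][:,:,::-1])
E
```

```text
t 5.25 p [592.4  89.9  76.8] board [ 49.2 106.4] open 9.8 F [0.  0.2 0.3] j [ 0.15  0.2  -0.02  1.35  0.    1.66]
turn z 0.00262913805917126 tilt [ 0.  0. -1.]
shift after turn [ 0.1573 -0.0004  0.0016] now [0.1573 0.0005 0.0016]
```

View pics/w2.png

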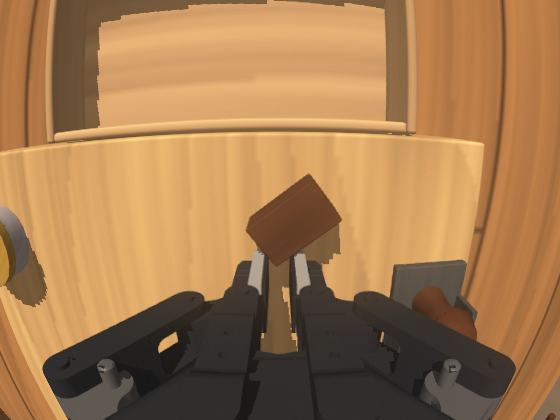

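The block is held by its lower corner (275,265) between the fingertips, centred and heading into the tray ahead. I'll finish the sweep.

Call:
{"method": "step_arm", "body": {"rows": [0.03,0,0,0,0,0,10,0.03,0,0,0,0,0,10,0.03,0,0,0,0,0,10,0.03,0,0,0,0,0,10,0.03,0,0,0,0,0,10]}}

```text
time: 5.92
tool_pos: [587.9, 164.7, 76.8]
tool_rot: [[-0.06, 0.998, -0.0], [0.998, 0.06, 0.0], [0.0, -0.0, -1.0]]
wrist_force: [-0.3, -0.5, -0.2]
opening: 9.9
gripper_force: 0.0
```

Call:
{"method": "step_arm", "body": {"rows": [0.02,0,0,0,0,0,10,0,0,0,0,0,0,10,0,0,-0.04,0,0,0,10,0,0,-0.05,0,0,0,10,0,0,-0.05,0,0,0,10]}}

```text
time: 6.55
tool_pos: [587.3, 173.1, 147.5]
tool_rot: [[-0.059, 0.998, -0.0], [0.998, 0.059, -0.0], [-0.0, -0.0, -1.0]]
wrist_force: [0.0, 0.4, -0.2]
opening: 10.2
gripper_force: 0.0
```

```bash
python3 g.py -7 -90 146; python3 - <<'E'
from plant import vision
import cv2
d=vision.read_camera("wrist");cv2.imwrite("pics/w3.png",d["frame"][:,:,::-1])
E
```

```text
t 6.55 p [587.3 173.1 147.5] board [ 48.7 189.8] open 10.2 F [ 0.   0.4 -0.2] j [ 0.29  0.22  0.14  1.49 -0.    1.8 ]
turn z 0.0023701959517131244 tilt [-2.e-04 -2.e-04 -1.e+00]
shift after turn [-0.5595 -0.1113  0.003 ] now [-0.559  -0.1141  0.0031]
```

View pics/w3.png

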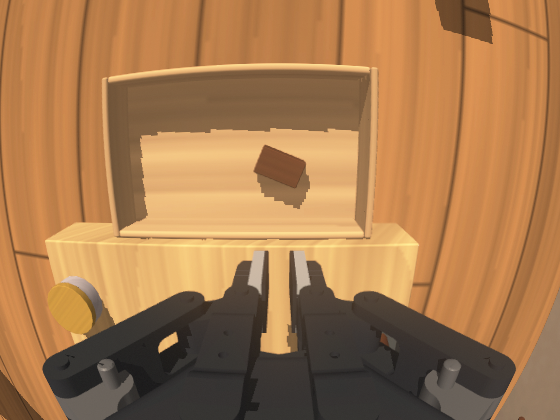

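The block lies in the tray at (280,167). Next the disc.

Call:
{"method": "step_arm", "body": {"rows": [-0.112,-0.023,0,0,0,0,10,-0.112,-0.023,0,0,0,0,10,-0.112,-0.023,0,0,0,0,10,-0.112,-0.023,0,0,0,0,10,-0.112,-0.023,0,0,0,0,10]}}

```text
time: 7.22
tool_pos: [546.0, -111.4, 146.8]
tool_rot: [[-0.059, 0.998, 0.001], [0.998, 0.059, -0.0], [-0.0, 0.0, -1.0]]
wrist_force: [0.9, 0.5, -0.1]
opening: 10.2
gripper_force: 0.0
```

Call:
{"method": "step_arm", "body": {"rows": [0,0,0,0,0,0,10,0,0,0.05,0,0,0,10,0,0,0.05,0,0,0,10,0,0,0.04,0,0,0,10,0,0,0,0,0,0,10]}}

```text
time: 7.85
tool_pos: [545.7, -108.5, 75.2]
tool_rot: [[-0.06, 0.998, -0.003], [0.998, 0.06, 0.001], [0.001, -0.003, -1.0]]
wrist_force: [-0.2, 0.3, 0.1]
opening: 9.8
gripper_force: 0.0
```

```bash
python3 g.py -7 -90 76 -7 185 76
```

```text
t 7.85 p [ 545.7 -108.5   75.2] board [ -8.1 -89.2] open 9.8 F [-0.2  0.3  0.1] j [-0.2   0.11 -0.13  1.34  0.    1.31]
turn z 0.0028739828372604725 tilt [-2.9e-03  7.0e-04 -1.0e+00]
shift after turn [-0.0016  0.0022 -0.0016] now [-0.0016  0.0022 -0.0016]
shift after turn [ 0.5484  0.0022 -0.0016] now [ 0.5484  0.0055 -0.0011]
```

Call:
{"method": "step_arm", "body": {"rows": [0.03,0.002,0,0,0,0,10,0.02,0,0,0,0,0,10,0.025,0,0,0,0,0,10,0.03,0,0,0,0,0,10,0.032,0,0,0,0,0,10]}}

```text
time: 8.48
tool_pos: [543.5, -39.7, 76.9]
tool_rot: [[-0.06, 0.998, 0.0], [0.998, 0.06, 0.0], [0.0, 0.0, -1.0]]
wrist_force: [-0.3, -0.7, -0.2]
opening: 10.5
gripper_force: 0.1
```

Call:
{"method": "step_arm", "body": {"rows": [0.032,0,0,0,0,0,10,0.032,0,0,0,0,0,10,0.032,0,0,0,0,0,10,0.032,0,0,0,0,0,10,0.032,0,0,0,0,0,10]}}

```text
time: 9.1
tool_pos: [538.7, 40.1, 76.8]
tool_rot: [[-0.059, 0.998, -0.0], [0.998, 0.059, 0.0], [0.0, -0.0, -1.0]]
wrist_force: [0.3, 0.6, 0.7]
opening: 9.9
gripper_force: 0.1
```

Call:
{"method": "step_arm", "body": {"rows": [0.032,0,0,0,0,0,10,0.032,0,0,0,0,0,10,0.032,0,0,0,0,0,10,0.032,0,0,0,0,0,10,0.032,0,0,0,0,0,10]}}

```text
time: 9.72
tool_pos: [534.0, 120.0, 76.8]
tool_rot: [[-0.059, 0.998, -0.0], [0.998, 0.059, -0.0], [-0.0, -0.0, -1.0]]
wrist_force: [0.4, -0.6, 0.5]
opening: 10.3
gripper_force: 0.1
```

Call:
{"method": "step_arm", "body": {"rows": [0.03,0,0,0,0,0,10,0.03,0,0,0,0,0,10,0.03,0,0,0,0,0,10,0,0,0,0,0,0,10,0,0,-0.04,0,0,0,10]}}

```text
time: 10.35
tool_pos: [530.4, 163.5, 95.5]
tool_rot: [[-0.06, 0.998, -0.003], [0.998, 0.06, -0.001], [-0.001, -0.003, -1.0]]
wrist_force: [1.2, 0.3, -0.0]
opening: 10.2
gripper_force: 0.0
```

Call:
{"method": "step_arm", "body": {"rows": [0,0,-0.05,0,0,0,10,0,0,-0.05,0,0,0,10,0,0,0,0,0,0,10,0,0,0,0,0,0,10,0,0,0,0,0,0,10]}}

```text
time: 10.98
tool_pos: [530.9, 163.5, 145.6]
tool_rot: [[-0.059, 0.998, -0.002], [0.998, 0.059, -0.001], [-0.0, -0.002, -1.0]]
wrist_force: [0.2, -0.0, 0.1]
opening: 10.1
gripper_force: 0.0
```

```bash
python3 g.py -78 -120 146; python3 - <<'E'
from plant import vision
import cv2
d=vision.read_camera("wrist");cv2.imwrite("pics/w4.png",d["frame"][:,:,::-1])
E
```

```text
t 10.975 p [530.9 163.5 145.6] board [ -8.2 183.2] open 10.1 F [ 0.2 -0.   0.1] j [ 0.3   0.09 -0.02  1.47 -0.    1.81]
turn z 0.002548429617811001 tilt [-1.6e-03 -5.0e-04 -1.0e+00]
shift after turn [-0.6065 -0.1396 -0.0007] now [-6.057e-01 -1.429e-01 -2.000e-04]
```

View pics/w4.png

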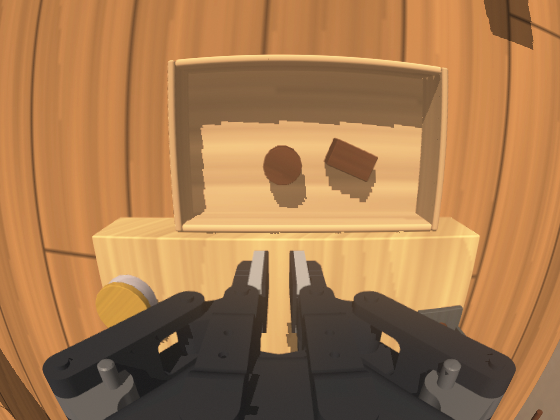

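The disc is in the tray at (283,165) beside the block. For the L I'll sweep along a 14° diagonal to stay clear of the tin.

Call:
{"method": "step_arm", "body": {"rows": [-0.103,-0.0265,0,0,0,0,10,-0.103,-0.0265,0,0,0,0,10,-0.103,-0.0265,0,0,0,0,10,-0.103,-0.0265,0,0,0,0,10,-0.103,-0.0265,0,0,0,0,10]}}

```text
time: 11.65
tool_pos: [479.8, -98.7, 146.3]
tool_rot: [[-0.06, 0.998, -0.0], [0.998, 0.06, 0.0], [0.0, -0.0, -1.0]]
wrist_force: [0.9, 0.1, 0.7]
opening: 9.7
gripper_force: 0.0
```

Call:
{"method": "step_arm", "body": {"rows": [-0.103,-0.0265,0,0,0,0,10,0,0,0,0,0,0.06,10,0,0,0,0,0,0.06,10,0,0,0.04,0,0,0,10,0,0,0,0,0,0,10]}}

```text
time: 12.28
tool_pos: [469.4, -149.1, 125.1]
tool_rot: [[0.191, 0.982, -0.003], [0.982, -0.191, 0.001], [0.0, -0.003, -1.0]]
wrist_force: [-0.4, 0.2, 0.1]
opening: 9.7
gripper_force: 0.0
```

```bash
python3 g.py -85.5 -125 76; python3 - <<'E'
from plant import vision
import cv2
d=vision.read_camera("wrist");cv2.imwrite("pics/w5.png",d["frame"][:,:,::-1])
E
```

```text
t 12.275 p [ 469.4 -149.1  125.1] board [ -86.5 -125.7] open 9.7 F [-0.4  0.2  0.1] j [-0.31 -0.06 -0.2   1.43 -0.    1.45]
turn z -0.11733752967783058 tilt [-3.e-03  9.e-04 -1.e+00]
shift after turn [0.0013 0.002  0.0982] now [0.0017 0.0019 0.0982]
```

View pics/w5.png

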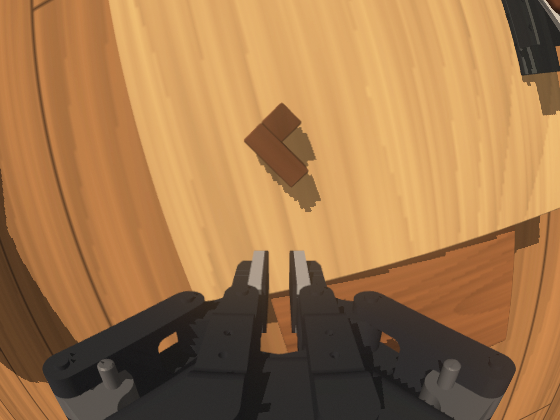

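The L is centred ahead of the fingers at (277,145), with its near end at (298,180). I'll lower and push slowly.

Call:
{"method": "step_arm", "body": {"rows": [0,0.002,0.049,0,0,0,10,0,0,0.048,0,0,0,10,0.03,0,0,0,0,0,10,0.02,0,0,0,0,0,10,0.02,0,0,0,0,0,10]}}

```text
time: 12.95
tool_pos: [478.9, -114.3, 79.6]
tool_rot: [[0.19, 0.982, 0.002], [0.982, -0.19, -0.0], [-0.0, 0.002, -1.0]]
wrist_force: [-0.2, -0.1, 0.3]
opening: 10.1
gripper_force: 0.0
```

Call:
{"method": "step_arm", "body": {"rows": [0.02,0,0,0,0,0,10,0.02,0,0,0,0,0,10,0.02,0,0,0,0,0,10,0.02,0,0,0,0,0,10,0.02,0,0,0,0,0,10]}}

```text
time: 13.58
tool_pos: [487.7, -65.5, 78.3]
tool_rot: [[0.191, 0.982, -0.0], [0.982, -0.191, -0.0], [-0.0, -0.0, -1.0]]
wrist_force: [-0.6, -0.8, 0.5]
opening: 10.0
gripper_force: 0.1
```

```bash
python3 g.py -8 185 76; python3 - <<'E'
from plant import vision
import cv2
d=vision.read_camera("wrist");cv2.imwrite("pics/w6.png",d["frame"][:,:,::-1])
E
```

```text
t 13.575 p [487.7 -65.5  78.3] board [-63.7 -43.1] open 10.0 F [-0.6 -0.8  0.5] j [-0.13 -0.05 -0.29  1.34 -0.    1.63]
turn z -0.11735662150628333 tilt [-1.e-04 -0.e+00 -1.e+00]
shift after turn [0.4562 0.1115 0.0045] now [ 0.4696 -0.0029  0.0045]
```

View pics/w6.png

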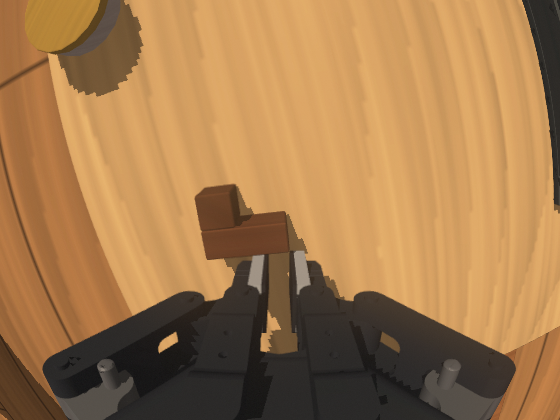

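The L has turned flat against the tips, but its centre (about (240,230)) sits left of the finger centre (279), so it would slide off. I'll back off about 10 mm, shift left and push again, tracking it with a mask from here on.

```bash
cat > track.py <<'E'
import cv2,numpy as np
from plant import monitor,vision
from w import wray
s=monitor.read_state();d=vision.read_camera("wrist");f=d["frame"].astype(int)
m=((f[...,0]<125)&(f[...,0]-f[...,1]>18)&(f[...,1]<0.6*f[...,0])).astype(np.uint8)
m[262:]=0
n,l,st,c=cv2.connectedComponentsWithStats(m)
for i in range(1,n):
    if st[i,4]>250: print(st[i],c[i].round(),"board",wray(c[i],d,s["tool_pos"],s["tool_rot"],70).round())
print(f[240,240],f[205,215],f[240,295],f[150,215])
E
python3 track.py
```

```text
[107  65  40] [103  64  39] [118  89  56] [206 154  94]
```

Call:
{"method": "step_arm", "body": {"rows": [-0.02,0,0,0,0,0,10,0,-0.018,0,0,0,0,10,0,-0.018,0.002,0,0,0,10,0.015,0,0,0,0,0,10,0.015,0,0,0,0,0,10]}}

```text
time: 14.3
tool_pos: [471.0, -57.3, 77.4]
tool_rot: [[0.191, 0.982, 0.001], [0.982, -0.191, 0.0], [0.0, 0.001, -1.0]]
wrist_force: [-0.4, -0.1, 0.1]
opening: 10.1
gripper_force: 0.0
```

```bash
python3 track.py; python3 g.py -20 185 76
```

```text
[223 169 104] [222 168 104] [107  65  40] [221 167 103]
t 14.35 p [471.2 -56.6  77.4] board [-79.7 -33.4] open 10.1 F [-0.4  0.7 -0.7] j [-0.12 -0.09 -0.33  1.34  0.    1.64]
turn z -0.11714712689020196 tilt [ 5.e-04  3.e-04 -1.e+00]
shift after turn [0.4367 0.1194 0.0028] now [0.4527 0.0098 0.003 ]
```

```bash
sed -i 's/0.6\*f/0.68*f/; s/<125/<130/; /^print/d' track.py
sed -i 's/print(st\[i\]/q=np.argwhere(l==i); print("lowest row cols",q[q[:,0]>=q[:,0].max()-4][:,1].min(),q[q[:,0]>=q[:,0].max()-4][:,1].max(),st[i]/' track.py; python3 track.py
```

```text
lowest row cols 43 46 [  0  52  71 210 742] [ 24. 131.] board [[-190.   71.]]
lowest row cols 246 330 [ 244  182   88   74 4636] [281. 226.] board [[-73. -10.]]
```

Call:
{"method": "step_arm", "body": {"rows": [0.02,0,0,0,0,0,10,0.02,0,0,0,0,0,10,0.025,0,0,0,0,0,10,0.025,0,0,0,0,0,10,0.025,0,0,0,0,0,10]}}

```text
time: 15.02
tool_pos: [482.0, -0.4, 77.3]
tool_rot: [[0.19, 0.982, -0.0], [0.982, -0.19, 0.0], [0.0, -0.0, -1.0]]
wrist_force: [0.2, 0.2, -0.5]
opening: 10.2
gripper_force: 0.0
```

```bash
python3 track.py; python3 g.py -20 185 76
```

```text
lowest row cols 35 38 [  0 123  48 139 420] [ 20. 178.] board [[-189.  104.]]
lowest row cols 246 330 [ 244  183   89   74 4648] [282. 226.] board [[-59.  45.]]
t 15.075 p [482.2   0.6  77.3] board [-65.7  23.2] open 10.2 F [-0.7  1.  -0.2] j [ 0.   -0.07 -0.31  1.33  0.    1.76]
turn z -0.11695858356383727 tilt [ 1.e-04  6.e-04 -1.e+00]
shift after turn [0.3236 0.0913 0.0025] now [0.3361 0.0101 0.0027]
```

Stable, with no drift on the fingertips.

Call:
{"method": "step_arm", "body": {"rows": [0.028,0,0,0,0,0,10,0.028,0,0,0,0,0,10,0.028,0,0,0,0,0,10,0.028,0,0,0,0,0,10,0.028,0,0,0,0,0,10]}}

```text
time: 15.7
tool_pos: [495.4, 68.4, 77.3]
tool_rot: [[0.19, 0.982, 0.0], [0.982, -0.19, -0.0], [0.0, 0.0, -1.0]]
wrist_force: [0.8, -0.4, -0.3]
opening: 10.1
gripper_force: 0.1
```

```bash
python3 track.py; python3 g.py -20 185 76
```

```text
lowest row cols 106 109 [ 84   0  26 148 473] [94. 68.] board [[-107.  207.]]
lowest row cols 292 312 [ 272    0   52   38 1453] [298.  14.] board [[-13. 200.]]
lowest row cols 385 406 [349   0  65  19 745] [386.   6.] board [[ 26. 198.]]
lowest row cols 25 28 [  0 171  72  91 329] [ 29. 226.] board [[-177.  145.]]
lowest row cols 246 330 [ 244  182   88   75 4647] [281. 226.] board [[-42. 113.]]
t 15.75 p [495.6  69.5  77.2] board [-48.6  91.2] open 10.1 F [-0.7  1.2 -0.1] j [ 0.14 -0.03 -0.27  1.33  0.    1.9 ]
turn z -0.11700800991274436 tilt [ 2.e-04  6.e-04 -1.e+00]
shift after turn [0.1876 0.0571 0.0025] now [0.1958 0.0099 0.0026]
```

Call:
{"method": "step_arm", "body": {"rows": [0.027,-0.007,0,0,0,0,10,0.027,-0.007,0,0,0,0,10,0.027,-0.007,0,0,0,0,10,0.027,-0.007,0,0,0,0,10,0.027,-0.007,0,0,0,0,10]}}

```text
time: 16.38
tool_pos: [490.8, 138.0, 77.3]
tool_rot: [[0.191, 0.982, 0.0], [0.982, -0.191, 0.0], [0.0, 0.0, -1.0]]
wrist_force: [0.1, 0.2, -0.1]
opening: 10.2
gripper_force: 0.0
```

Call:
{"method": "step_arm", "body": {"rows": [0.024,-0.006,0,0,0,0,10,0.024,-0.006,0,0,0,0,10,0,0,0,0,0,0,10,0,0,-0.03,0,0,0,10,0,0,-0.05,0,0,0,10]}}

```text
time: 17.0
tool_pos: [489.2, 161.2, 118.0]
tool_rot: [[0.191, 0.982, -0.001], [0.982, -0.191, -0.0], [-0.001, -0.001, -1.0]]
wrist_force: [-0.3, 0.3, -0.6]
opening: 9.9
gripper_force: 0.0
```

Call:
{"method": "step_arm", "body": {"rows": [0,0,-0.06,0,0,0,10,0,0,-0.06,0,0,0,10,-0.04,0,-0.06,0,0,0,10,-0.04,0,0,0,0,0,10,0,0,0,0,0,0,10]}}

```text
time: 17.62
tool_pos: [481.8, 121.1, 207.6]
tool_rot: [[0.193, 0.981, 0.001], [0.981, -0.193, 0.0], [0.0, 0.001, -1.0]]
wrist_force: [-0.0, -0.2, -0.2]
opening: 10.1
gripper_force: 0.0
```

```bash
python3 g.py; python3 track.py; python3 - <<'E'
from h import *
from w import wray
from plant import vision,monitor
d0=dict(np.load("top0.npz"));a=.054
B=np.array([[np.cos(a),-np.sin(a)],[np.sin(a),np.cos(a)]])
e=vision.read_camera("scene");e0=dict(np.load("scene0.npz"))
f=e["frame"].astype(int)
m=((f[...,0]<130)&(f[...,1]<.68*f[...,0])).astype(np.uint8)
M=np.zeros_like(m);M[145:275,200:400]=m[145:275,200:400]
n,l,st,c=cv2.connectedComponentsWithStats(M)
for i in range(1,n):
    if st[i,4]>20: print("scene",st[i],c[i].round(),((ray(e,c[i],16)-[551,-17])@B).round())
df=np.abs(f-e0["frame"]).max(2)
for nm,(x0,y0,x1,y1) in dict(plane=(244,228,316,256),tin=(302,144,324,166),glue=(85,150,125,200),mallet=(440,180,515,290)).items(): print(nm,"changed px",(df[y0:y1,x0:x1]>40).sum())
E
```

```text
t 17.625 p [481.8 121.1 207.6] board [-59.5 143.5] open 10.1 F [-0.  -0.2 -0.2] j [ 0.25 -0.05 -0.04  1.58 -0.    2.01]
turn z -0.11835698691968309 tilt [ 6.e-04  0.e+00 -1.e+00]
lowest row cols 361 383 [345  75  41  28 803] [365.  88.] board [[ 34. 222.]]
lowest row cols 305 325 [300  90  31  30 716] [315. 104.] board [[-11. 218.]]
lowest row cols 285 321 [283 122  49  25 941] [307. 134.] board [[-23. 196.]]
lowest row cols 486 504 [471 206  37  31 724] [490. 220.] board [[142.  77.]]
scene [200 166   5  30  73] [202. 181.] [[ -83. -188.]]
scene [341 194   6  13  45] [343. 200.] [[-18. 192.]]
scene [350 199   9  11  61] [354. 203.] [[ -7. 219.]]
scene [353 215   9  14  74] [357. 221.] [[ 48. 222.]]
scene [263 232  15  11 129] [270. 237.] [[92.  0.]]
scene [301 232   8  13  56] [304. 236.] [[91. 87.]]
plane changed px 0
tin changed px 75
glue changed px 601
mallet changed px 0
```

```bash
python3 - <<'E'
from h import *
from w import *
from plant import vision,monitor
a=.054;B=np.array([[np.cos(a),-np.sin(a)],[np.sin(a),np.cos(a)]])
s=monitor.read_state();d=vision.read_camera("wrist");e=vision.read_camera("scene");e0=dict(np.load("scene0.npz"));t=vision.read_camera("top");t0=dict(np.load("top0.npz"))
def comp(f,box,r=130):
    f=f.astype(int);x0,y0,x1,y1=box;M=np.zeros(f.shape[:2],np.uint8)
    M[y0:y1,x0:x1]=((f[...,0]<r)&(f[...,1]<.68*f[...,0]))[y0:y1,x0:x1];return M
for z in(10,16,26,36,45,60):
  print(z,"wrist L/disc/block",wray([(307,134),(315,104),(365,88)],d,s["tool_pos"],s["tool_rot"],z).round().tolist(),"scene",((ray(e,[(343,200),(354,203),(357,221)],z)-[551,-17])@B).round().tolist())
M=comp(d["frame"],(275,70,395,160));C,_=cv2.findContours(M,0,2)
for c in C:
    if cv2.contourArea(c)>100: 
        p=cv2.approxPolyDP(c,2,True)[:,0];print(p.tolist(),wray(p,d,s["tool_pos"],s["tool_rot"],26).round().tolist())
for nm,x,y in(("scene",e,e0),("top",t,t0)):
  for k in(x,y):
    f=k["frame"].astype(int);h=cv2.cvtColor(k["frame"],cv2.COLOR_RGB2HSV)
    o=(h[...,0]<12)&(h[...,1]>190)&(h[...,2]>150)
    bx=(300,140,330,170) if nm=="scene" else (235,255,262,282)
    y_=(h[...,0]>17)&(h[...,0]<28)&(h[...,1]>150); y_[:bx[1]]=0;y_[bx[3]:]=0;y_[:,:bx[0]]=0;y_[:,bx[2]:]=0
    g=np.argwhere(o);q=np.argwhere(y_);print(nm,"cap",g.mean(0).round(1) if len(g) else None,len(g),"tin",q.mean(0).round(1) if len(q) else None,len(q))
E
```

```text
10 wrist L/disc/block [[-19.0, 193.0], [-4.0, 221.0], [50.0, 226.0]] scene [[-22.0, 192.0], [-12.0, 221.0], [44.0, 223.0]]
16 wrist L/disc/block [[-19.0, 194.0], [-4.0, 221.0], [48.0, 226.0]] scene [[-18.0, 191.0], [-8.0, 220.0], [47.0, 222.0]]
26 wrist L/disc/block [[-20.0, 194.0], [-6.0, 220.0], [46.0, 226.0]] scene [[-11.0, 190.0], [-1.0, 218.0], [53.0, 221.0]]
36 wrist L/disc/block [[-20.0, 195.0], [-7.0, 220.0], [43.0, 225.0]] scene [[-4.0, 188.0], [5.0, 216.0], [59.0, 219.0]]
45 wrist L/disc/block [[-21.0, 195.0], [-8.0, 220.0], [40.0, 225.0]] scene [[2.0, 187.0], [11.0, 214.0], [64.0, 217.0]]
60 wrist L/disc/block [[-22.0, 196.0], [-10.0, 219.0], [36.0, 224.0]] scene [[11.0, 185.0], [21.0, 212.0], [73.0, 214.0]]
[[330, 125], [323, 123], [284, 128], [286, 146], [307, 146], [332, 141]] [[4.0, 198.0], [-2.0, 201.0], [-39.0, 205.0], [-42.0, 188.0], [-22.0, 183.0], [2.0, 182.0]]
[[321, 91], [307, 93], [302, 98], [301, 109], [310, 119], [324, 118], [330, 111], [330, 101]] [[3.0, 231.0], [-10.0, 232.0], [-16.0, 229.0], [-20.0, 219.0], [-14.0, 208.0], [-0.0, 206.0], [7.0, 211.0], [9.0, 220.0]]
[[349, 78], [346, 97], [384, 102], [386, 83], [354, 76]] [[32.0, 238.0], [25.0, 221.0], [61.0, 209.0], [68.0, 227.0], [38.0, 239.0]]
scene cap None 0 tin [151.9 312. ] 174
scene cap [155.1  93.6] 36 tin [152.  312.3] 173
top cap None 0 tin None 0
top cap [229.4 441.3] 46 tin [267.8 247.1] 13
```

The L is in the tray, with both views agreeing at z≈15. The bottle's cap probably dropped out of the mask because it's in shadow, so I'll check with a hue-only mask.

```bash
python3 - <<'E'
from h import *
from plant import vision
for nm,bx in(("scene",(75,140,135,205)),("top",(405,215,455,250))):
  for k in(vision.read_camera(nm),dict(np.load(nm+"0.npz"))):
    x0,y0,x1,y1=bx;h=cv2.cvtColor(k["frame"],cv2.COLOR_RGB2HSV)[y0:y1,x0:x1].astype(int)
    cap=np.argwhere((h[...,0]<11)&(h[...,1]>190));w=np.argwhere(h[...,1]<75)
    print(nm,"cap",len(cap),cap.mean(0).round(1) if len(cap) else 0,"white",len(w),w.mean(0).round(1) if len(w) else 0, w.min(0),w.max(0))
E
```

```text
scene cap 0 0 white 757 [38.6 30.2] [21 15] [57 46]
scene cap 0 0 white 754 [38.5 30.6] [20 16] [57 45]
top cap 0 0 white 400 [19.2 21.6] [8 9] [29 37]
top cap 2 [16.  37.5] white 402 [19.3 21.5] [8 9] [29 37]
```

The glue bottle, tin, plane and mallet haven't moved, and all three offcuts are in the tray.

```bash
python3 -c "
from plant import r
print(r.sign_off())"
```

```text
the job is handed in; nothing more can be done
None
```

I swept the block, the dowel slice and the L-shaped piece into the scrap tray in that order, left the plane, tin, glue bottle and mallet unmoved, and handed the job in at about 18 s.

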